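Click the strap-slot punch unit into the press

TASK

Set up the hand press for strap slots: take the punch unit with the orange grip from the wooden rack, lay it on the press's feed table and slide it nose first into the channel, past the sprung side ball, until it clicks and sits home against the end stop, then let go of it. The stop may be set further in or out, so go by feel and press on it gently, with no more than 30 N, and leave the other two units in the rack.

Things in the scene. Friction and masses are not known exactly. Their poses are not given: they have to be found in the camera images.
- slot_unit_grip (a point): centre of the orange upright grip at the tail of the strap-slot punch unit, the one to load: a post 26 mm along the unit, 14 mm across, 42 mm tall; this point lies 33 mm above the unit's underside. x runs from tail to nose, z up. A steel neck 14 mm wide, 12 mm thick runs under the grip and 22 mm on to the plate. Unit about 0.32 kg, balanced about 65 mm ahead of this point
- slot_unit_nose (a point): middle of the lower front edge of the strap-slot unit's steel plate: 115 mm ahead (x) of the grip's centre, 33 mm below it. Plate 80 mm long, 44 wide, 12 thick, front corners rounded 4 mm, a notch for the ball in its left edge (+y), 30 mm behind the nose. On it a dark C-shaped punch body, 30 mm across, 46 mm high, from 8 to 54 mm behind the nose
- slot_unit: the whole strap-slot unit; origin under the centre of its plate, 40 mm behind the nose and 75 mm ahead of the grip's centre; x to the nose, z up
- round_unit_grip (a point): centre of the blue grip of the round-hole unit, same shape and size; stays in the rack
- pair_unit_grip (a point): centre of the black grip of the two-hole unit, same shape and size; stays in the rack
- unit_rack: fixed wooden rack board, 160 x 280 mm, origin under its centre. The three units lie flat on it in any order, undersides 14 mm above the bench, about 90 mm apart along its y, noses along its +x, with wooden ribs 10 mm high between them and a 12 mm one across in front of the noses
- press: fixed green hand-lever press; origin on the bench, x the feeding direction, z up. The channel (middle y = 0, floor z = 30 mm) lies in a steel shoe, bolted through slots, that may be set up to 14 mm either way along x (not reported). In the middle setting the end stop is at x = 0 and the ball at -30 mm. The press's head hangs 180 mm above the bench from x = -44 mm on; before that it is open above
- feed_line (a point): point of the press 70 mm before its origin (x = -70 mm), 30 mm up: the channel's mouth in the middle setting; x as the press. Channel: rigid rails 46 mm apart (1 mm of play either side of the plate), keeper strips 13.5 mm above the floor, 35 mm apart. Before the mouth the rails flare to about 61 mm over 22 mm, and the same floor goes on as a flat feed table, 90 mm wide, for 85 mm
- side_ball (a joint): sprung steel ball, 10 mm across, in the channel's left rail (press +y), 30 mm before the end stop: m pressed in; 0 = fully out, limit 4 mm. Spring 10 N at rest, 2 N more per mm. The plate presses it in about 2.5 mm: some 10 to 18 N to start past it, then 3 to 7 N of drag; about 4 mm before the stop it springs into the notch (the click), draws the unit home and holds it
Things that resemble listed ones, but are neither listed nor needed, are in the scene too. Leave any green or red look-alike of the slot_unit alone.

How it is judged:
By the outcome, as a careful person would: the job done as asked, in the order asked, and still so for the second after the job is handed in, with the robot touching nothing.
It also fails if it takes over 48 s, if anything falls off the work surface, if the arm or the gripper's body presses on something with over 40 N, if the wrist force passes 120 N, or if a joint passes its speed limit or range.

ROBOT

A 6-joint arm with a two-finger parallel gripper is mounted at the origin on the work surface. World frame = base frame: x ahead of the robot, y to its left, z up, the work surface at z = 0. Lengths are in m, angles in degrees, forces in N, time in s.
With the tool pointing down it reaches from about 0.275 to 0.725 m from the base axis. Payload 5.6 kg.
Tool frame: the origin (TCP) lies at the very end of the fingers, on their centre line; the grasp point (between the pads) lies 19 mm behind it; z points along the fingers, y is the direction in which the jaws open and shut (so a half turn about z gives the same grasp; the last joint's range is limited). The gripper opens to 85 mm and grips with 20 to 120 N. Pads are 22 mm wide; open, the fingers measure 114 mm over their backs; the gripper's body (76 mm by 85 mm) begins 54 mm behind the grasp point. The pads swing forward as they close: fully open they stand 13 mm farther back than shut.
Start: joints at [93.083, 14.616, 6.199, 0, -81.583, -16.306], TCP at [0.126, 0.535, 0.231] pointing down, gripper open.
Joint ranges: [-168.99, 168.99], [-69.2, 112.95], [-62.41, 85.93], [-164.36, 98.24], [-168.68, -3.75], [-174.98, 174.98]. Speed limits (degrees/s): [147.25, 147.25, 180, 180, 180, 180].

INTERFACE

Orientations are given as [roll, pitch, yaw] about the fixed x, y, z axes, in that order (R = Rz(yaw) Ry(pitch) Rx(roll)).
In Python, from cell import telemetry, viewer, manip gives the robot as it stands.
- The arm moves only by the tool servo_tool, never from a script. Its arguments are lists of equal length, an entry for each row: "slide": the shift along the tool's x, y, z in cm, a list of three; "spin": the turn about the tool's z in rad. In form: {"slide": [[x, y, z], ...], "spin": [spin, ...]}. A call has exactly 10 rows; each row is the pose to reach, as a shift and turn from the pose measured when the call began, along the tool's axes at that moment; what a row does not reach only later rows make up. A row lasts 1/8 s, in which the tool goes at most 62.5 mm and 10.7 degrees, less where a joint would pass 70% of its speed; a pose out of reach is approached as far as the arm can. A call with a gripper value outside its range is refused whole. "hand" is the closure, from -1 (fully open) to 1 (shut), so that 0 is half open, set as the call begins (left out, the last holds). The fingers move at their own pace and stop on an object; "force" is the grip in N (left out, the last holds). Time passes only in rows, so rows that repeat a pose let the fingers close, or fill a call up. It gives the time, the measured TCP pose, the force and the opening at its end, in the units of the state.
- telemetry.state(): the state, without advancing time (a new reading comes with each control period).
- viewer.camera(name): name is "side" or "top" or "wrist"; returns the picture (420x560x3 uint8, red, green, blue); there is no depth.
- viewer.get_calibration(name): a dict with "fx", "fy", "cx", "cy" (pixels), "eye" and "orientation" of the camera in the world. Camera axes: x right, y down, z forward; pixel columns grow to the right and rows downward; lengths in m; the calibration is good to about 2 mm. A picture is of the moment at which its call begins: read the wrist's pose just before it. get_calibration takes no time and is no camera call; for the wrist camera it gives the pose at the moment of the call.
- manip.job_done(): hands the job in, once; it reports no verdict.
The state is a dict: "clock": time; "joint_positions": joint angles; "dq": joint speeds; "joint_torque": joint torques, N m; "tool_pos": TCP position; "eef_rot": TCP orientation; "contact_force": force on the tool from outside, world axes, zero at the start; "wrist_torque": the same for the moment, N m; "opening": finger opening in m.
Only numpy, scipy, OpenCV 4.12 (cv2) and the standard library are available. Lean on these libraries where they do the work, as an engineer would, in place of code of your own. Each camera call takes 0.05 s, during which the arm holds its last target.

## Working session

There is one attempt and no reset: what is moved stays moved. The work goes in short steps, Python scripts to look and compute and a tool call to move; the robot and the scene stay as the last step left them, time stands still between calls to the robot, and variables do not carry over. Pictures are saved under pics/ and viewed, and the job is handed in when it is done.

Besides the shell and the picture viewer there is one more tool, called as name(argument=value, ...) on one line, values as JSON. servo_tool: Moves the arm, as the interface text tells. Its arguments: {"type":"object","properties":{"slide":{"type":"array"},"spin":{"type":"array"},"hand":{"type":"number"},"force":{"type":"number"}},"required":["slide","spin"]}

```bash
mkdir -p pics; python3 - <<'E'
from cell import telemetry, viewer
import cv2
print(telemetry.state())
for n in ["top","side","wrist"]:
    print(n,viewer.get_calibration(n))
    cv2.imwrite(f"pics/{n}0.png",viewer.camera(n)[:,:,::-1])
E
```

```text
{'clock': 0.0, 'joint_positions': array([ 9.30836704e+01,  1.46523611e+01,  6.13097278e+00, -2.86228862e-02,
       -8.15809676e+01, -1.63060768e+01]), 'dq': array([-0.05526776, -0.04468775,  0.04150268, -0.08831069,  0.03119903,
        0.12270214]), 'joint_torque': array([ 1.63544942e-04, -3.86630952e+01,  2.37943769e+01,  5.36507383e+00,
       -6.06039714e-03,  6.76067671e-06]), 'tool_pos': array([0.12562504, 0.53496257, 0.23040037]), 'eef_rot': array([ 1.79893813e+02, -1.57032425e-03, -1.32266209e+01]), 'contact_force': array([-0.05593345, -0.95781244,  0.20221889]), 'wrist_torque': array([-0.04350189,  0.00136483,  0.00752635]), 'opening': 0.08511296331193638}
top {'fx': 379.5155338447921, 'fy': 379.5155338447921, 'cx': 280.38296137677503, 'cy': 211.75491064951632, 'eye': array([0.36573524, 0.06515191, 0.9718153 ]), 'orientation': array([-1.75368748e+02, -1.02825830e-01, -9.04769432e+01])}
side {'fx': 427.36624665445635, 'fy': 427.36624665445635, 'cx': 273.4485215433119, 'cy': 206.9599762658699, 'eye': array([ 0.1761288 , -0.50550549,  0.64338708]), 'orientation': array([-133.62429343,   -0.68982131,  -23.36654411])}
wrist {'fx': 299.28321529260904, 'fy': 299.28321529260904, 'cx': 276.25918873387883, 'cy': 209.44108623397145, 'eye': array([0.1998675 , 0.51751715, 0.37365333]), 'orientation': array([ 1.62598497e+02, -1.10528219e-01, -1.03203407e+02])}
```

View pics/top0.png

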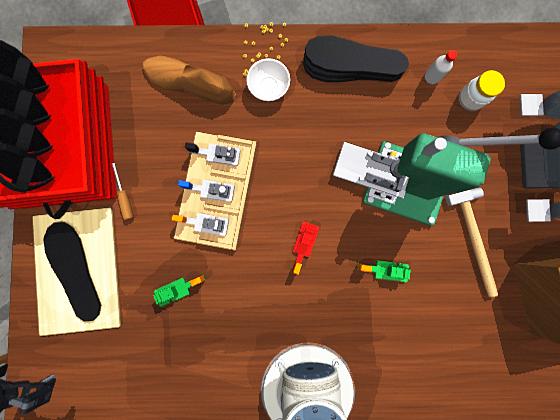

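View pics/side0.png

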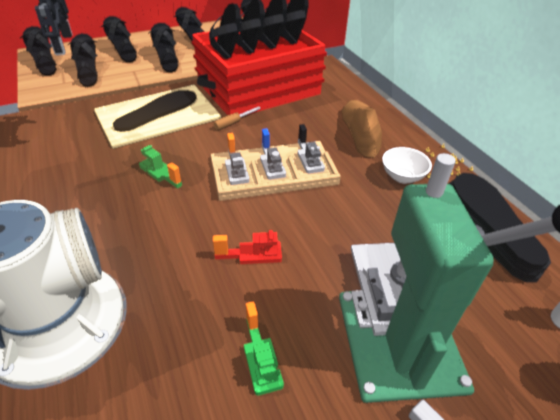

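View pics/wrist0.png

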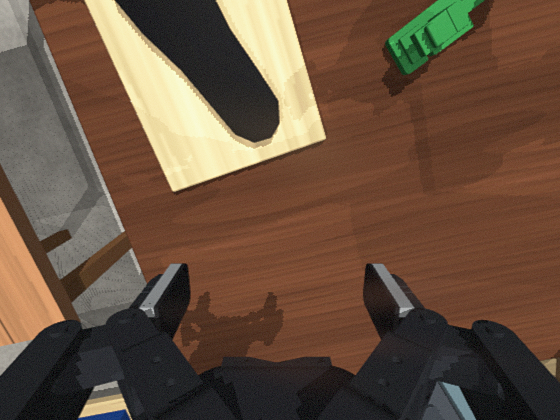

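The top view shows the rack at about (215,190). Its orange grip is at (180,218), blue at (185,184) and black at (192,147). The press channel is at about (375,170). The look-alikes are green at (178,291), red at (305,245) and green at (388,271); none of them is on the rack. The target is the orange-gripped steel unit on the rack at (180,218). I'll enlarge it to confirm.

```bash
python3 - <<'E'
import cv2
t=cv2.imread("pics/top0.png"); s=cv2.imread("pics/side0.png")
cv2.imwrite("pics/c1.png",cv2.resize(t[120:260,160:270],None,fx=4.2,fy=4.2,interpolation=cv2.INTER_CUBIC))
cv2.imwrite("pics/c2.png",cv2.resize(t[120:240,320:500],None,fx=4.4,fy=4.4,interpolation=cv2.INTER_CUBIC))
cv2.imwrite("pics/c3.png",cv2.resize(s[115:215,200:350],None,fx=5,fy=5,interpolation=cv2.INTER_CUBIC))
cv2.imwrite("pics/c4.png",cv2.resize(s[220:400,330:490],None,fx=3.3,fy=3.3,interpolation=cv2.INTER_CUBIC))
E
```

```text
(no output)
```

View pics/c1.png

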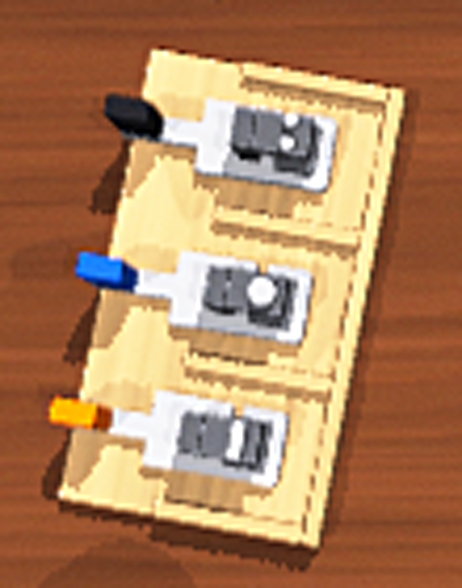

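View pics/c2.png

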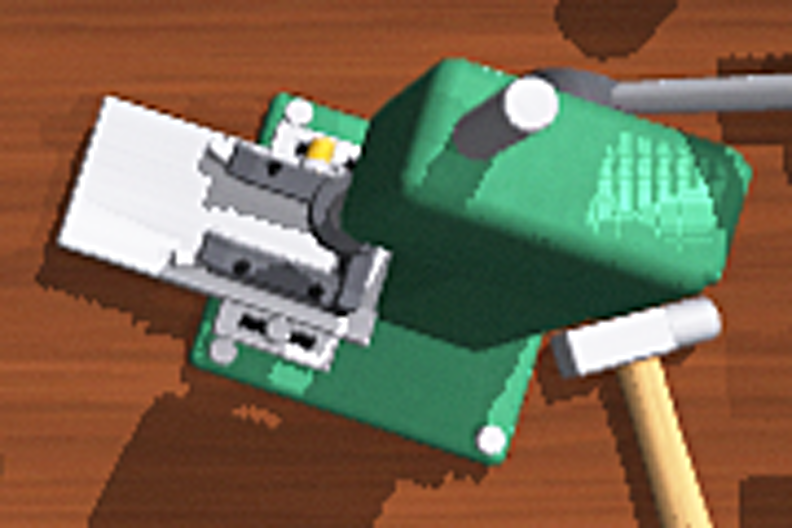

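View pics/c3.png

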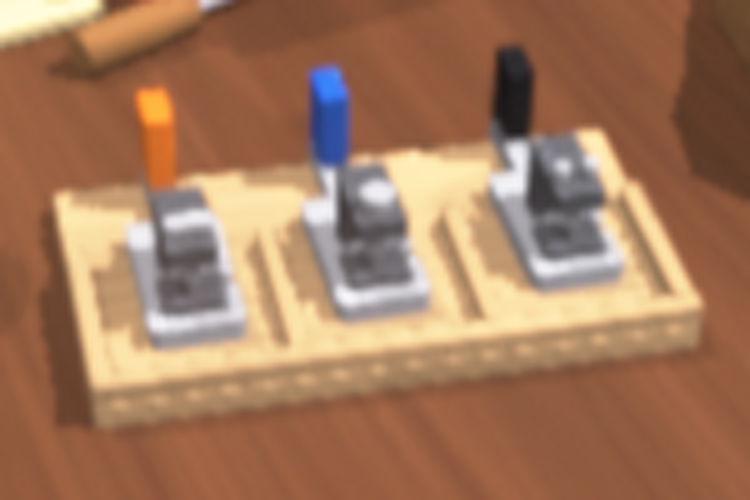

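View pics/c4.png

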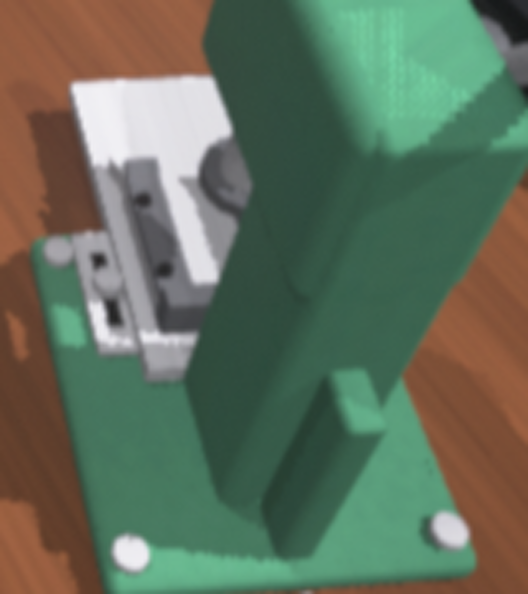

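```bash
cat > h.py <<'E'
import numpy as np
from scipy.spatial.transform import Rotation as R
from cell import telemetry, viewer, manip
import cv2
def ray(c,u,v):
    d=np.array([(u-c['cx'])/c['fx'],(v-c['cy'])/c['fy'],1.])
    return R.from_euler('xyz',c['orientation'],degrees=True).apply(d)
def onz(c,u,v,z):
    d=ray(c,u,v); return c['eye']+d*(z-c['eye'][2])/d[2]
def proj(c,P):
    p=R.from_euler('xyz',c['orientation'],degrees=True).inv().apply(np.atleast_2d(P)-c['eye'])
    return np.c_[c['fx']*p[:,0]/p[:,2]+c['cx'],c['fy']*p[:,1]/p[:,2]+c['cy']]
def to_tool(target, yaw=None):
    s=telemetry.state(); Rt=R.from_euler('xyz',s['eef_rot'],degrees=True)
    return Rt.inv().apply(np.array(target)-s['tool_pos'])*100
E
python3 - <<'E'
from h import *
c=viewer.get_calibration('top')
f=lambda p,s,o:(p[0]/s+o[0]-.5+.5/s,p[1]/s+o[1]-.5+.5/s)
pl=[onz(c,*f(p,4.2,(160,120)),.026) for p in [(292,413),(275,488),(160,390),(143,468)]]
print(np.round(pl,4))
nose=(pl[0]+pl[1])/2; tail=(pl[2]+pl[3])/2
d=nose-tail; print('len',np.hypot(*d[:2]),'yaw',np.degrees(np.arctan2(d[1],d[0])))
u=d/np.linalg.norm(d); mid=(nose+tail)/2; print('grip',mid-0.075*u)
print(onz(c,*f((65,407),4.2,(160,120)),.068),onz(c,*f((95,415),4.2,(160,120)),.068))
pr=[onz(c,*f(p,4.4,(320,120)),.030) for p in [(107,95),(57,243)]]
e=[onz(c,*f(p,4.4,(320,120)),.030) for p in [(107,95),(235,140)]]
m=(pr[0]+pr[1])/2; w=pr[1]-pr[0]; print(pr,np.linalg.norm(w))
yaw=np.arctan2(w[1],w[0])+np.pi/2; print('pressyaw',np.degrees(yaw), np.degrees(np.arctan2(*(e[1]-e[0])[1::-1])))
print('table rear mid',m)
# base plate green corners at z~?
E
```

```text
[[0.4279 0.1909 0.026 ]
 [0.3834 0.2008 0.026 ]
 [0.4422 0.2694 0.026 ]
 [0.3959 0.2791 0.026 ]]
len 0.07953898859314741 yaw -99.7123712785063
grip [0.42501496 0.3089578  0.026     ]
[0.42957519 0.31419056 0.068     ] [0.42488216 0.29710132 0.068     ]
[array([ 0.61966984, -0.0993476 ,  0.03      ]), array([ 0.53390128, -0.06893615,  0.03      ])] 0.09100055458887418
pressyaw 250.47672645972116 -110.23787122626341
table rear mid [ 0.57678556 -0.08414188  0.03      ]
```

```bash
python3 - <<'E'
from h import *
s=telemetry.state(); print(s['eef_rot'],s['tool_pos'])
print(to_tool([0.4255,0.308,0.13]))
E
```

```text
[ 1.79917658e+02 -5.31540736e-03 -1.32240560e+01] [0.1256747  0.53508874 0.23059736]
[34.38142102 15.23343162 10.08482883]
```

servo_tool(slide=[[3.4,1.5,0.5],[7.9,3.5,1.5],[12.5,5.5,3],[17.0,7.5,4.5],[21.5,9.5,6],[26,11.5,7.5],[30,13.3,9],[33,14.6,10],[34.4,15.2,10.1],[34.4,15.2,10.1]], spin=[-0.01,-0.02,-0.03,-0.04,-0.05,-0.06,-0.06,-0.06,-0.06,-0.06], hand=-0.29, force=60)

```text
clock: 1.4
tool_pos: [0.4262, 0.308, 0.1299]
eef_rot: [179.9, 0.0, -9.9]
contact_force: [-0.1, -0.0, 0.6]
opening: 0.0554
```

```bash
python3 - <<'E'
from h import *
s=telemetry.state(); print(s['clock'],s['eef_rot'],s['tool_pos'],s['opening'],s['contact_force'])
np.save('w1.npy',viewer.get_calibration('wrist'))
cv2.imwrite("pics/w1.png",cv2.resize(viewer.camera('wrist')[:,:,::-1],None,fx=1.4,fy=1.4))
E
```

```text
1.4 [ 1.79909549e+02  4.18348911e-03 -9.86609707e+00] [0.42616682 0.30796896 0.12986716] 0.05542498193892817 [-0.11182938 -0.02110797  0.55412925]
```

View pics/w1.png

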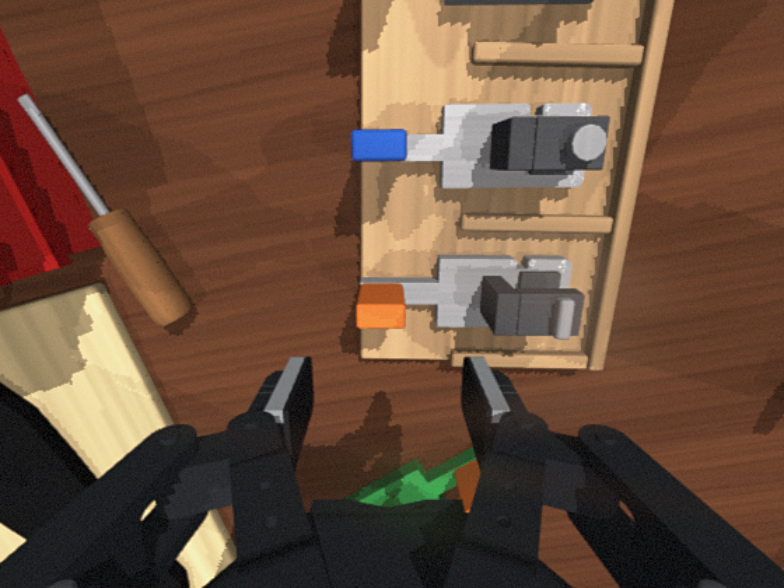

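The wrist view shows the orange grip at (381,305) between the open fingers' lines, with the steel plate corners at about (439,257) and (438,326). I'll measure it from an enlarged crop.

```bash
python3 - <<'E'
import cv2
t=cv2.imread("pics/w1.png")
cv2.imwrite("pics/w1c.png",cv2.resize(t[235:365,345:605],None,fx=3,fy=3,interpolation=cv2.INTER_CUBIC))
E
```

```text
(no output)
```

View pics/w1c.png

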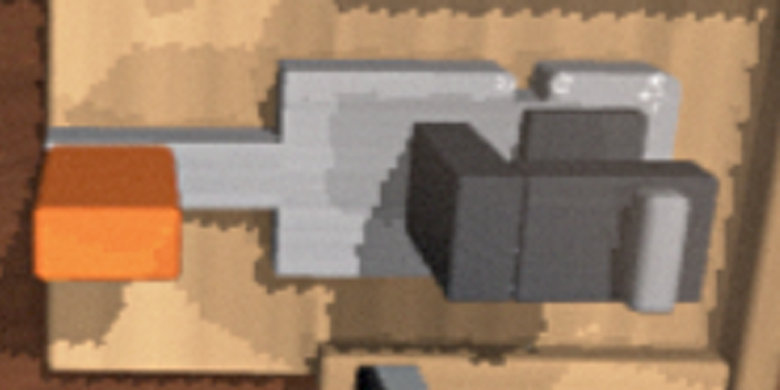

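```bash
python3 - <<'E'
from h import *
c=np.load('w1.npy',allow_pickle=True).item()
f=lambda p:((p[0]/3+345+.5)/1.4-.5,(p[1]/3+235+.5)/1.4-.5)
g=[onz(c,*f(p),.068) for p in [(38,208),(178,208),(180,278),(36,280)]]
print(np.round(g,4)); print('ctr',np.mean(g,0)); 
pl=[onz(c,*f(p),.026) for p in [(283,73),(276,275)]]
m=np.mean(pl,0);w=pl[1]-pl[0];print(pl,np.linalg.norm(w),np.degrees(np.arctan2(w[1],w[0]))+90)
for th in (-98.5,-99,-99.5,-100):
  u=np.array([np.cos(np.radians(th)),np.sin(np.radians(th)),0]);print(th,'grip from plate',m-.035*u)
e=[onz(c,*f(p),.026) for p in [(283,73),(500,74)]];w=e[1]-e[0];print(np.degrees(np.arctan2(w[1],w[0])))
gc=np.mean(g,0);w=m-gc;print('yaw',np.degrees(np.arctan2(w[1],w[0])),np.hypot(*w[:2]))
print(to_tool([gc[0],gc[1],.031]))
E
```

```text
[[0.4346 0.3214 0.068 ]
 [0.4305 0.2976 0.068 ]
 [0.4176 0.2994 0.068 ]
 [0.4216 0.3243 0.068 ]]
ctr [0.42609032 0.3106758  0.068     ]
[array([0.44067548, 0.27287801, 0.026     ]), array([0.39768123, 0.28018299, 0.026     ])] 0.043610411454998624 260.35719181169446
-98.5 grip from plate [0.42435168 0.31114605 0.026     ]
-99 grip from plate [0.42465356 0.31109959 0.026     ]
-99.5 grip from plate [0.42495502 0.3110505  0.026     ]
-100 grip from plate [0.42525604 0.31099877 0.026     ]
-100.13647504305253
yaw -101.44363360260077 0.03483786702905243
[-4.18179650e-03 -2.25728748e-01  9.90944307e+00]
```

servo_tool(slide=[[0,-0.25,1],[0,-0.25,3],[0,-0.25,5],[0,-0.25,6.8],[0,-0.25,8],[0,-0.25,8.9],[0,-0.25,9.5],[0,-0.25,9.8],[0,-0.25,9.9],[0,-0.25,9.9]], spin=[0,0,0,0,0,0,0,0,0,0])

```text
clock: 2.7
tool_pos: [0.4263, 0.311, 0.0314]
eef_rot: [180.0, -0.0, -9.8]
contact_force: [-0.0, 0.9, 0.1]
opening: 0.0548
```

```bash
python3 - <<'E'
from h import *
s=telemetry.state(); print(s['clock'],s['eef_rot'],s['tool_pos'],s['opening'],s['contact_force'])
cv2.imwrite("pics/w2.png",cv2.resize(viewer.camera('wrist')[:,:,::-1],None,fx=1.4,fy=1.4))
E
```

```text
2.7 [ 1.79966925e+02 -2.00812318e-02 -9.81928035e+00] [0.42632944 0.31101414 0.0313513 ] 0.054841444677097825 [-0.04331269  0.9313013   0.06505626]
```

View pics/w2.png

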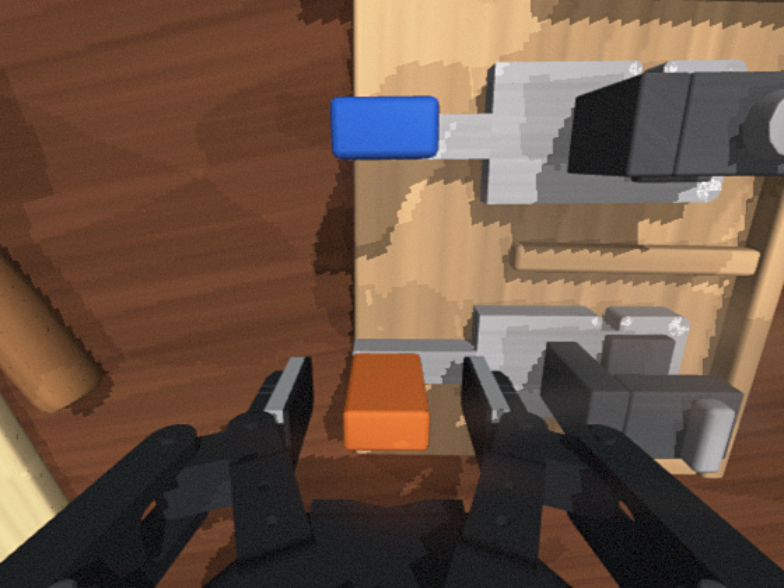

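The orange grip sits centred between the pads (grip about 345–428, pads about 312 and 463). I'll close on it and lift slightly.

servo_tool(slide=[[0,0,0],[0,0,0],[0,0,0],[0,0,0],[0,0,0],[0,0,0],[0,0,-0.2],[0,0,-0.6],[0,0,-1.2],[0,0,-2]], spin=[0,0,0,0,0,0,0,0,0,0], hand=1, force=80)

```text
clock: 4.0
tool_pos: [0.4262, 0.3108, 0.0516]
eef_rot: [179.9, 0.0, -9.8]
contact_force: [0.4, -0.1, -3.3]
opening: 0.0249
```

```bash
python3 - <<'E'
from h import *
s=telemetry.state(); print(s['clock'],s['eef_rot'],s['tool_pos'],s['opening'],s['contact_force'],s['wrist_torque'])
cv2.imwrite("pics/w3.png",cv2.resize(viewer.camera('wrist')[:,:,::-1],None,fx=1.4,fy=1.4))
np.save('s3.npy',viewer.get_calibration('side'))
cv2.imwrite("pics/s3.png",cv2.resize(viewer.camera('side')[:,:,::-1][100:220,180:360],None,fx=4,fy=4))
E
```

```text
4.0 [ 1.79934454e+02  1.41830749e-03 -9.82408672e+00] [0.42615497 0.31080817 0.05158195] 0.024883670745632847 [ 0.39655842 -0.09925559 -3.32011621] [ 0.253668   -0.09023071  0.01151586]
```

View pics/w3.png

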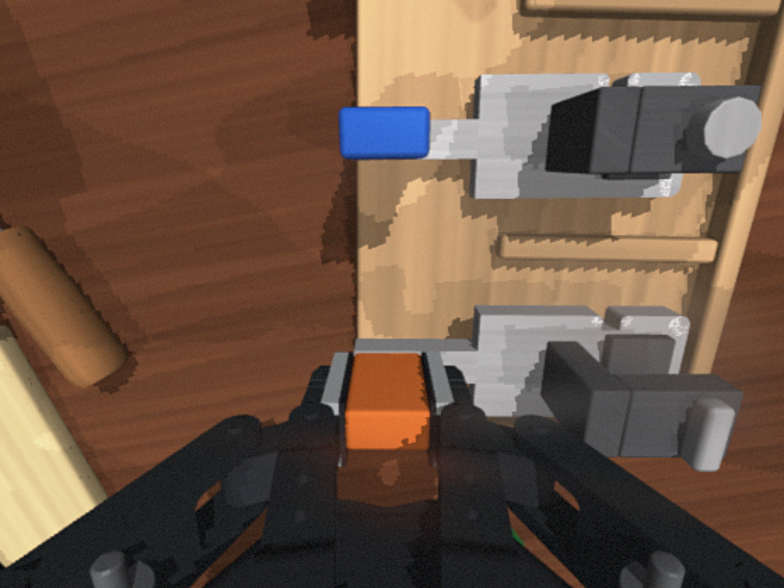

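View pics/s3.png

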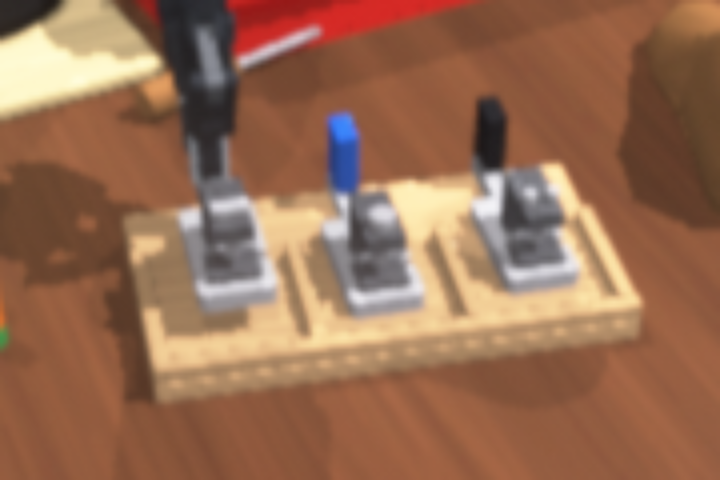

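```bash
python3 - <<'E'
from h import *
print(to_tool([0.6006,-0.018,0.10]))
E
```

```text
[22.73360737 29.51660894 -4.73795385]
```

servo_tool(slide=[[0,0,-2],[0.5,0.6,-5],[2.5,3.3,-7.5],[6,7.8,-8.5],[9.5,12.3,-8.5],[13,16.9,-8.5],[16.5,21.5,-8.5],[19.8,25.7,-7.5],[22,28.5,-6],[22.7,29.5,-5]], spin=[0,0,0,0.03,0.06,0.09,0.12,0.15,0.175,0.175])

```text
clock: 5.35
tool_pos: [0.6002, -0.0197, 0.1012]
eef_rot: [-180.0, 0.0, -20.0]
contact_force: [0.1, -0.9, -3.2]
opening: 0.0248
```

```bash
python3 - <<'E'
from h import *
s=telemetry.state(); print(s['clock'],s['eef_rot'],s['tool_pos'],s['opening'],s['contact_force'],s['dq'].max())
np.save('w4.npy',viewer.get_calibration('wrist'));np.save('p4.npy',s)
cv2.imwrite("pics/w4.png",cv2.resize(viewer.camera('wrist')[:,:,::-1],None,fx=1.4,fy=1.4))
cv2.imwrite("pics/t4.png",cv2.resize(viewer.camera('top')[:,:,::-1][100:250,300:480],None,fx=4,fy=4))
E
```

```text
5.35 [-1.79955330e+02  1.57553039e-02 -1.99899609e+01] [ 0.60023543 -0.01973519  0.10118799] 0.024756916356256015 [ 0.06368113 -0.93726879 -3.21800292] 9.172394234418178
```

View pics/w4.png

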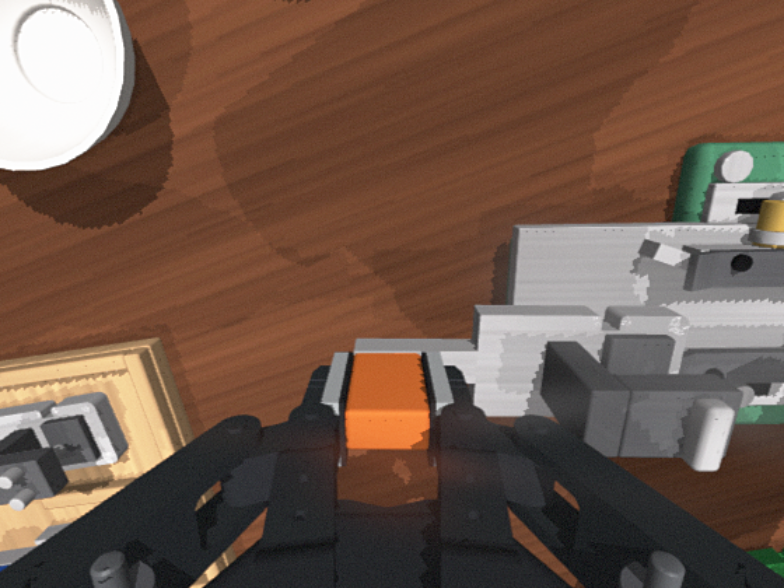

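View pics/t4.png

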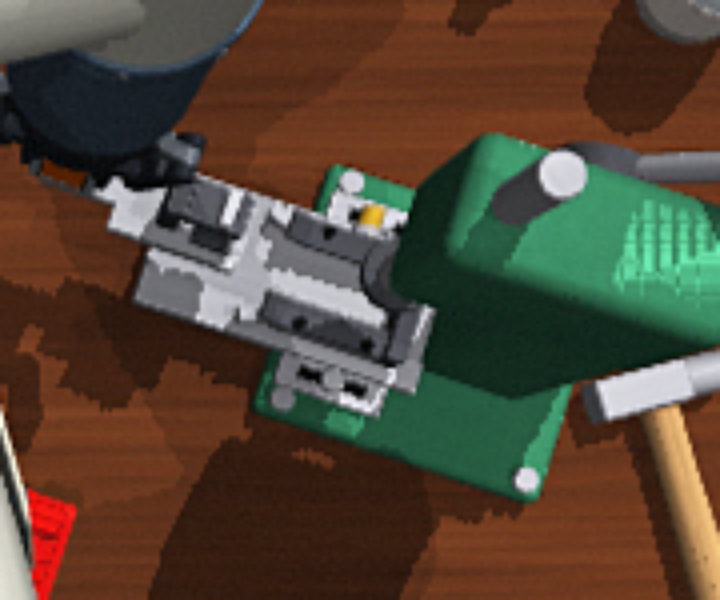

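```bash
python3 - <<'E'
import cv2
t=cv2.imread("pics/w4.png")
cv2.imwrite("pics/w4c.png",cv2.resize(t[190:340,460:784],None,fx=2.4,fy=2.4,interpolation=cv2.INTER_CUBIC))
E
```

```text
(no output)
```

View pics/w4c.png

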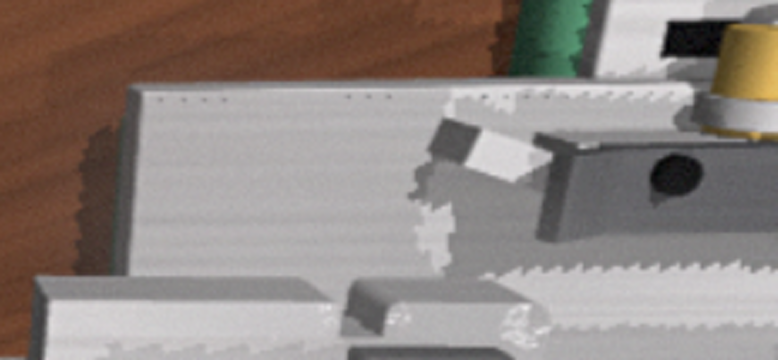

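```bash
python3 - <<'E'
from h import *
c=np.load('w4.npy',allow_pickle=True).item(); s=np.load('p4.npy',allow_pickle=True).item()
f=lambda p:((p[0]/2.4+460+.5)/1.4-.5,(p[1]/2.4+190+.5)/1.4-.5)
ang=lambda a,b:np.degrees(np.arctan2(*(b-a)[1::-1]))
P=lambda p,z:onz(c,*f(p),z)
zt=.1012-.0174+.012
a,b=P((38,301),zt),P((320,302),zt); print('plate left edge',a,ang(a,b))
a2,b2=P((137,92),.03),P((685,85),.03); print('table left edge',a2,b2,ang(a2,b2))
k1,k2=P((565,240),.0435+.0),P((778,232),.0435); 
print('keeper', ang(P((535,135),.055),P((778,131),.055)))
print('flare tip',P((478,130),.04), P((440,118),.04))
# express in tool frame with origin at grip, u = unit dir
u=np.array([np.cos(np.radians(-110)),np.sin(np.radians(-110))]);l=np.array([-u[1],u[0]])
for n,p in dict(plateRL=a,tableRL=a2,tableL2=b2,flare=P((478,130),.04),keeperstart=P((545,240),.03)).items():
    d=p[:2]-s['tool_pos'][:2]; print(n,np.round([d@u*1000,d@l*1000],1))
E
```

```text
plate left edge [ 0.6083963  -0.05881393  0.0958    ] -110.16914632300326
table left edge [ 0.61872157 -0.09756742  0.03      ] [ 0.58042782 -0.20735716  0.03      ] -109.22834595619445
keeper -109.00068295704365
flare tip [ 0.58972666 -0.15898527  0.04      ] [ 0.59487626 -0.15207506  0.04      ]
plateRL [33.9 21. ]
tableRL [66.8 44. ]
tableL2 [183.1  45.6]
flare [134.4  37.8]
keeperstart [160.7  11.1]
```

```bash
python3 - <<'E'
from h import *
print(to_tool([0.5991,-0.0195,0.0485]))
E
```

```text
[0.01324354 0.07841987 5.21849362]
```

servo_tool(slide=[[0,0.05,0.7],[0,0.08,1.8],[0,0.08,2.9],[0,0.08,3.8],[0,0.08,4.5],[0,0.08,4.9],[0,0.08,5.1],[0,0.08,5.2],[0,0.08,5.2],[0,0.08,5.2]], spin=[-0.016,-0.016,-0.016,-0.016,-0.016,-0.016,-0.016,-0.016,-0.016,-0.016])

```text
clock: 6.7
tool_pos: [0.5991, -0.0194, 0.049]
eef_rot: [-180.0, 0.1, -19.0]
contact_force: [-0.6, -0.7, -3.9]
opening: 0.0251
```

```bash
python3 - <<'E'
from h import *
s=telemetry.state(); print(s['clock'],s['eef_rot'],s['tool_pos'],s['opening'],s['contact_force'],s['wrist_torque'])
np.save('w5.npy',viewer.get_calibration('wrist'));np.save('p5.npy',s)
I=viewer.camera('wrist')[:,:,::-1]
cv2.imwrite("pics/w5.png",cv2.resize(I[140:310,320:560],None,fx=3.3,fy=3.3,interpolation=cv2.INTER_CUBIC))
E
```

```text
6.7 [-1.79975634e+02  8.03695404e-02 -1.90124415e+01] [ 0.59914304 -0.019448    0.04897357] 0.025102853373922953 [-0.58194807 -0.72576502 -3.91994128] [ 0.27181825 -0.07997734  0.00737684]
```

View pics/w5.png

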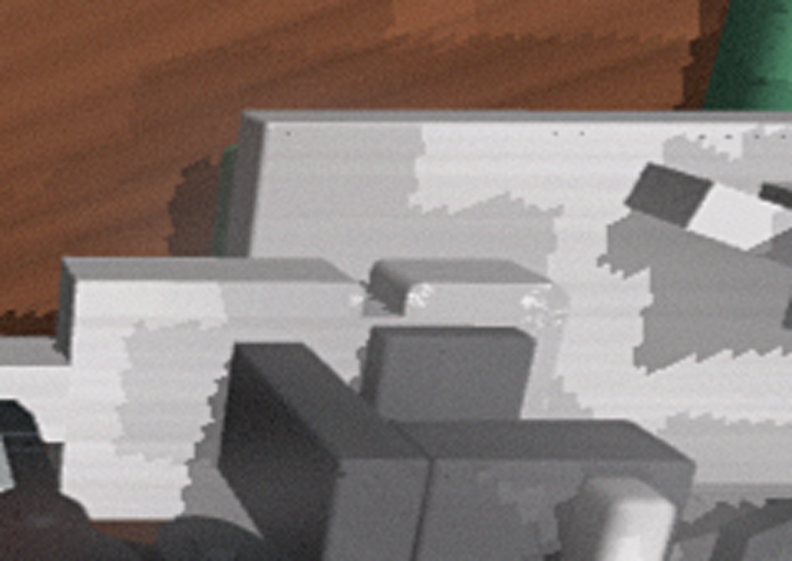

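```bash
python3 - <<'E'
from h import *
c=np.load('w5.npy',allow_pickle=True).item(); s=np.load('p5.npy',allow_pickle=True).item()
f=lambda p:((p[0]+.5)/3.3+320-.5,(p[1]+.5)/3.3+140-.5)
P=lambda p,z:onz(c,*f(p),z)
y=np.radians(-109.01);u=np.array([np.cos(y),np.sin(y)]);l=np.array([-u[1],u[0]])
for n,p,z in [('plateRL',(75,282),.0436),('plateL2',(320,282),.0436),('tabRL',(266,123),.03),('tabL2',(790,124),.03),('flaretip',(712,180),.04),('flaretipfar',(650,163),.04),('fb',(690,228),.03),('noseR',(555,285),.0436)]:
    d=P(p,z)[:2]-s['tool_pos'][:2]; print(n,np.round([d@u*1000,d@l*1000],1))
E
```

```text
plateRL [35.3 21.1]
plateL2 [74.6 21.1]
tabRL [68.4 44.2]
tabL2 [155.5  44. ]
flaretip [136.2  37. ]
flaretipfar [125.6  39.8]
fb [143.5  25.9]
noseR [112.3  20.6]
```

servo_tool(slide=[[0,0,0.03],[0,0,0.05],[0,0,0.07],[0,0,0.09],[0,0,0.11],[0,0,0.13],[0,0,0.15],[0,0,0.15],[0,0,0.15],[0,0,0.15]], spin=[0,0,0,0,0,0,0,0,0,0])

```text
clock: 8.0
tool_pos: [0.5993, -0.0194, 0.0478]
eef_rot: [-180.0, 0.1, -19.0]
contact_force: [-2.1, 1.1, 2.8]
opening: 0.0247
```

servo_tool(slide=[[0,0.3,0.01],[0,0.8,0.01],[0,1.3,0.01],[0,1.8,0.01],[0,2.2,0.01],[0,2.6,0.01],[0,2.9,0.01],[0,3.2,0.01],[0,3.4,0.01],[0,3.5,0.01]], spin=[0,0,0,0,0,0,0,0,0,0])

```text
clock: 9.25
tool_pos: [0.588, -0.0526, 0.0478]
eef_rot: [-180.0, 0.0, -19.0]
contact_force: [0.7, 3.1, 3.3]
opening: 0.0248
```

```bash
python3 - <<'E'
from h import *
s=telemetry.state(); print(s['clock'],s['eef_rot'],s['tool_pos'],s['opening'],s['contact_force'],s['wrist_torque'])
y=np.radians(-109.01);u=np.array([np.cos(y),np.sin(y)]);l=np.array([-u[1],u[0]])
d=s['tool_pos'][:2]-[.59914,-.01945];print(d@u*1000,d@l*1000,s['contact_force'][:2]@u,s['contact_force'][:2]@l)
I=viewer.camera('wrist')[:,:,::-1]
cv2.imwrite("pics/w6.png",cv2.resize(I[120:310,300:560],None,fx=3,fy=3,interpolation=cv2.INTER_CUBIC))
E
```

```text
9.25 [-1.79961139e+02  3.58909339e-02 -1.90034803e+01] [ 0.58801456 -0.05255584  0.0478327 ] 0.024760803901828624 [0.67368026 3.05086407 3.28675654] [ 0.85094977 -0.34701396  0.08125848]
34.92422686814897 0.2649929536562072 -3.1039152565950183 -0.3568287206687275
```

View pics/w6.png

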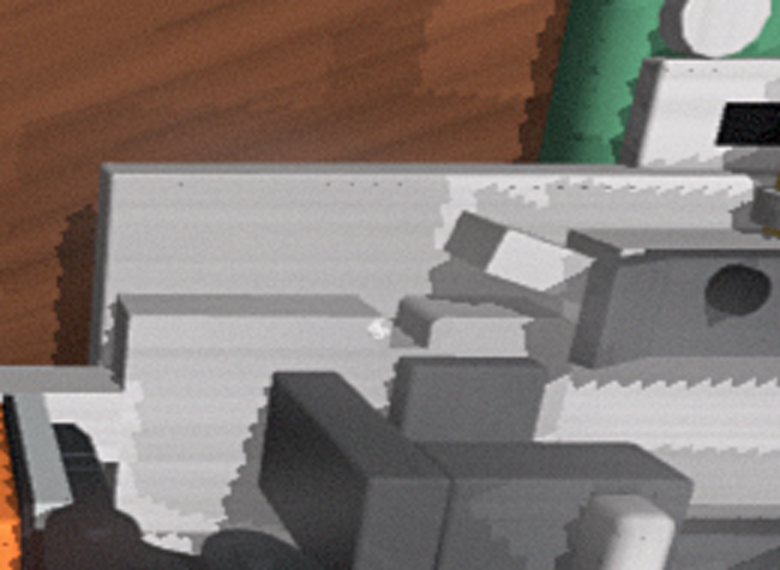

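servo_tool(slide=[[0,0.3,0],[0,0.6,0],[0,0.9,0],[0,1.2,0],[0,1.5,0],[0,1.8,0],[0,2.1,0],[0,2.4,0],[0,2.6,0],[0,2.7,0]], spin=[0,0,0,0,0,0,0,0,0,0])

```text
clock: 10.55
tool_pos: [0.5792, -0.0783, 0.0479]
eef_rot: [-180.0, 0.0, -19.0]
contact_force: [0.9, 3.1, 3.7]
opening: 0.0249
```

```bash
cat > q.py <<'E'
from h import *
import sys
s=telemetry.state(); print(s['clock'],s['eef_rot'],s['tool_pos'],s['opening'],s['contact_force'],s['wrist_torque'])
y=np.radians(-109.01);u=np.array([np.cos(y),np.sin(y)]);l=np.array([-u[1],u[0]])
d=s['tool_pos'][:2]-[.59914,-.01945];print(d@u*1000,d@l*1000,s['contact_force'][:2]@u,s['contact_force'][:2]@l)
if len(sys.argv)>1:
  I=viewer.camera('wrist')[:,:,::-1]
  cv2.imwrite(f"pics/{sys.argv[1]}.png",cv2.resize(I[120:310,300:560],None,fx=3,fy=3,interpolation=cv2.INTER_CUBIC))
E
python3 q.py w7
```

```text
10.55 [-1.79965262e+02  3.06105457e-02 -1.90081751e+01] [ 0.57920861 -0.07828233  0.04786566] 0.024906213967642983 [0.90079987 3.14155678 3.72684009] [ 0.84725373 -0.37328396  0.02360412]
62.11603658747466 0.3192735007219978 -3.263642135379028 -0.17163744902456649
```

View pics/w7.png

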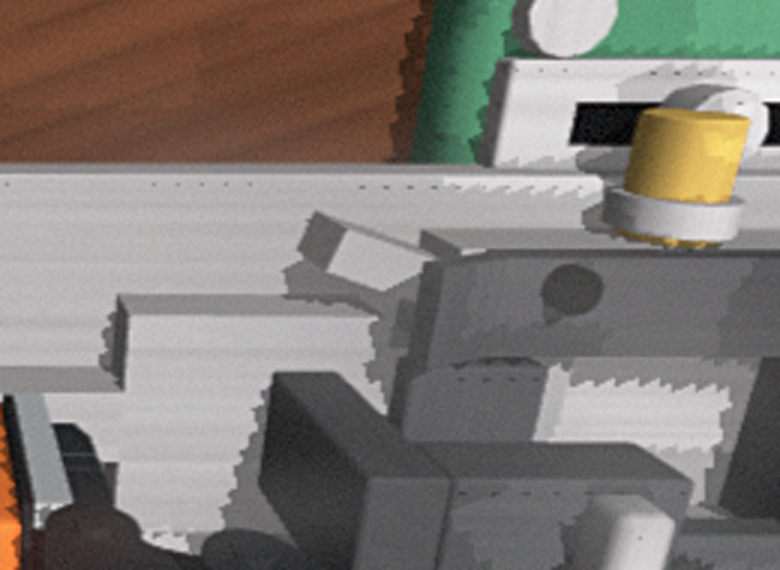

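servo_tool(slide=[[0,0.2,0],[0,0.4,0],[0,0.6,0],[0,0.8,0],[0,1.0,0],[0,1.15,0],[0,1.3,0],[0,1.45,0],[0,1.6,0],[0,1.7,0]], spin=[0,0,0,0,0,0,0,0,0,0])

```text
clock: 11.85
tool_pos: [0.5742, -0.0918, 0.0481]
eef_rot: [-179.7, 0.0, -19.0]
contact_force: [0.7, 15.8, 6.4]
opening: 0.025
```

```bash
python3 q.py w8
```

```text
11.85 [-1.79724200e+02  1.55421688e-02 -1.90369145e+01] [ 0.57421272 -0.09180704  0.04809303] 0.02495009530310111 [ 0.67099419 15.80721107  6.43417418] [ 4.72397526  0.0917442  -0.24954254]
76.53045558054907 0.0012955972437768372 -15.163678333175534 -4.514533693439409
```

View pics/w8.png

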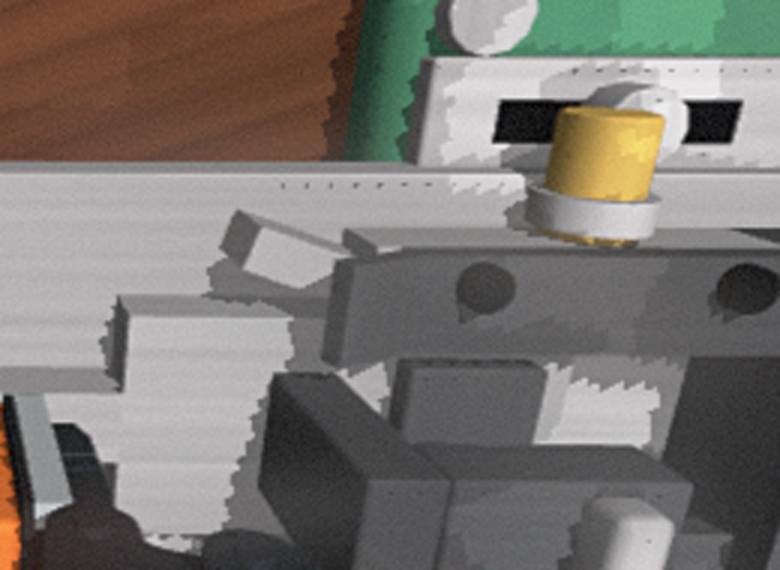

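servo_tool(slide=[[0,0.25,0],[0,0.28,0],[0,0.31,0],[0,0.34,0],[0,0.36,0],[0,0.38,0],[0,0.4,0],[0,0.4,0],[0,0.4,0],[0,0.4,0]], spin=[0,0,0,0,0,0,0,0,0,0])

```text
clock: 13.15
tool_pos: [0.574, -0.0923, 0.0487]
eef_rot: [-179.4, -0.1, -19.1]
contact_force: [0.9, 16.8, 7.5]
opening: 0.0249
```

```bash
python3 q.py
```

```text
13.15 [-1.79425882e+02 -5.05050492e-02 -1.90542691e+01] [ 0.57396764 -0.09233448  0.04865196] 0.024883619069148374 [ 0.87107132 16.77769606  7.52964844] [ 5.10833244 -0.27252076 -0.37606643]
77.10896214741892 -0.05860663131643835 -16.146406513390286 -4.641487577434763
```

servo_tool(slide=[[0,0.35,-0.02],[0,0.39,-0.03],[0,0.42,-0.03],[0,0.44,-0.03],[0,0.46,-0.03],[0,0.48,-0.03],[0,0.5,-0.03],[0,0.5,-0.03],[0,0.5,-0.03],[0,0.5,-0.03]], spin=[0,0,0,0,0,0,0,0,0,0])

```text
clock: 14.4
tool_pos: [0.5739, -0.0927, 0.0495]
eef_rot: [-179.0, -0.1, -19.1]
contact_force: [2.9, 18.9, 7.3]
opening: 0.0248
```

```bash
python3 q.py w9
```

```text
14.4 [-1.79012175e+02 -1.48381720e-01 -1.90775372e+01] [ 0.57391793 -0.09265701  0.04951104] 0.02480776013592857 [ 2.94567334 18.94901282  7.32833436] [ 6.50822965 -0.4545739  -0.31538516]
77.43008867111445 -0.0005478610882998199 -18.875070134389738 -3.3873006412971884
```

View pics/w9.png

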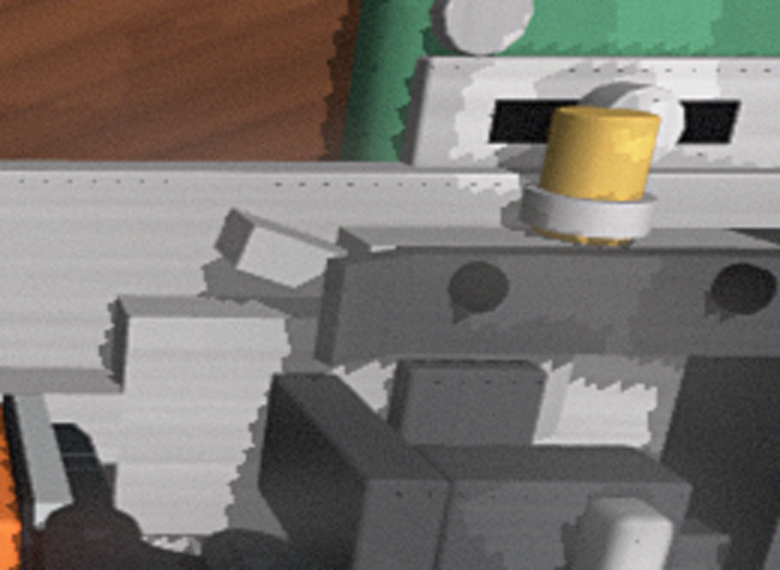

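servo_tool(slide=[[0,0.4,-0.03],[0,0.48,-0.04],[0,0.52,-0.04],[0,0.56,-0.04],[0,0.59,-0.04],[0,0.62,-0.04],[0,0.64,-0.04],[0,0.65,-0.04],[0,0.65,-0.04],[0,0.65,-0.04]], spin=[0,0,0,0,0,0,0,0,0,0])

```text
clock: 15.7
tool_pos: [0.5731, -0.0951, 0.0502]
eef_rot: [-178.7, -0.2, -19.1]
contact_force: [2.2, 17.6, 5.4]
opening: 0.0248
```

```bash
python3 q.py
```

```text
15.7 [-178.66121288   -0.22477164  -19.10897405] [ 0.57310462 -0.09512071  0.05023528] 0.024836996167832612 [ 2.21078237 17.61717042  5.41092638] [ 5.45497773 -0.4889879  -0.29259754]
80.02434730113733 0.03300731177022195 -17.376485733670595 -3.6482866853604805
```

servo_tool(slide=[[0,0.4,0],[0,0.48,0],[0,0.52,0],[0,0.56,0],[0,0.59,0],[0,0.62,0],[0,0.64,0],[0,0.65,0],[0,0.65,0],[0,0.65,0]], spin=[0,0,0,0,0,0,0,0,0,0])

```text
clock: 16.95
tool_pos: [0.5719, -0.0987, 0.0506]
eef_rot: [-178.4, -0.3, -19.1]
contact_force: [2.4, 12.8, 6.8]
opening: 0.0249
```

```bash
python3 q.py w10; python3 - <<'E'
from h import *
cv2.imwrite("pics/s10.png",cv2.resize(viewer.camera('side')[:,:,::-1][200:380,300:500],None,fx=3.3,fy=3.3,interpolation=cv2.INTER_CUBIC))
E
```

```text
16.95 [-178.42965046   -0.2813447   -19.13061252] [ 0.57188358 -0.09874733  0.05062791] 0.024859901150529787 [ 2.37668793 12.84801135  6.76699914] [ 3.95199304 -0.24165765 -0.32155797]
83.85091278308582 0.05987183076846786 -12.9214692540444 -1.9379560041971484
```

View pics/w10.png

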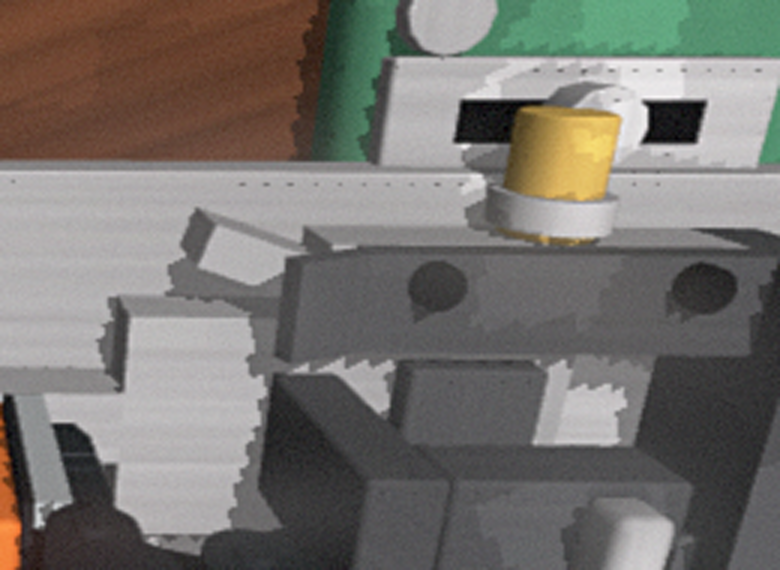

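View pics/s10.png

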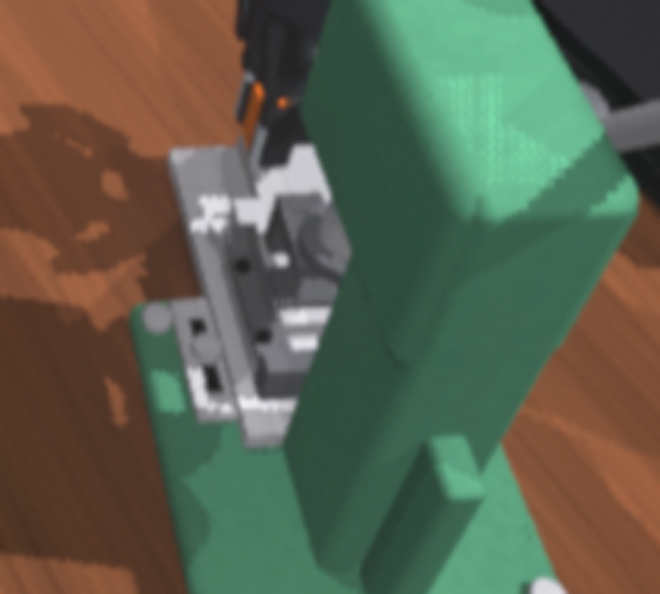

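servo_tool(slide=[[0,0.1,0],[0,0.3,0],[0,0.5,0],[0,0.7,0],[0,0.85,0],[0,1.0,0],[0,1.15,0],[0,1.3,0],[0,1.4,0],[0,1.5,0]], spin=[0,0,0,0,0,0,0,0,0,0], force=20)

```text
clock: 18.3
tool_pos: [0.5679, -0.1101, 0.051]
eef_rot: [-178.2, -0.3, -19.1]
contact_force: [1.1, 15.4, 10.0]
opening: 0.0248
```

```bash
python3 q.py w11
```

```text
18.3 [-178.17740607   -0.3318854   -19.13930539] [ 0.56786326 -0.1100707   0.0509701 ] 0.02482541342603231 [ 1.06992491 15.38159678 10.04715275] [ 4.76782442  0.09951918 -0.26988351]
95.86627462062863 -0.052795374366725656 -14.89122127070261 -3.99872326349945
```

View pics/w11.png

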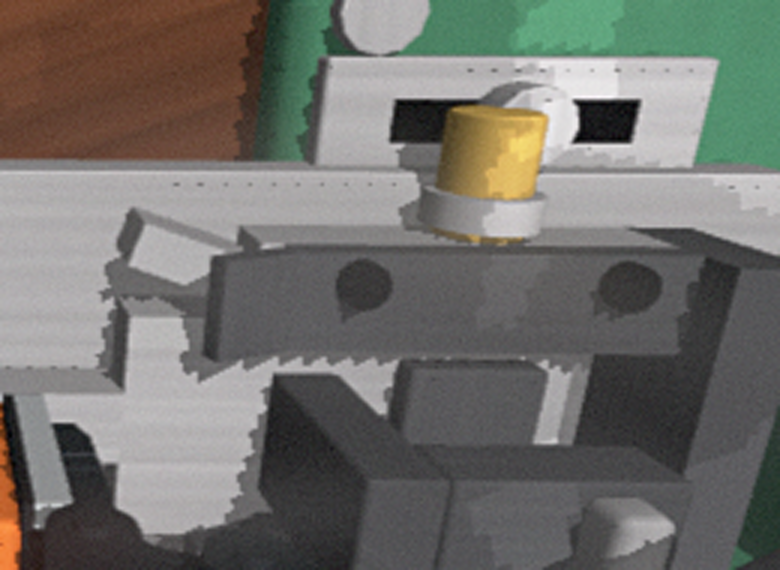

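servo_tool(slide=[[0,0,0],[0,0,0],[0,0.1,0],[0,0.3,0],[0,0.5,0],[0,0.65,0],[0,0.75,0],[0,0.85,0],[0,0.95,0],[0,1.0,0]], spin=[0,0,0,0,0,0,0,0,0,0], hand=0.15, force=80)

```text
clock: 19.6
tool_pos: [0.5668, -0.1168, 0.0516]
eef_rot: [-177.9, -0.5, -19.1]
contact_force: [2.8, 13.2, 4.5]
opening: 0.0362
```

```bash
python3 q.py w12; python3 - <<'E'
import sys
E
```

```text
19.6 [-177.8669176    -0.54105949  -19.12459554] [ 0.56680918 -0.11678608  0.05162212] 0.0361736654229916 [ 2.8169719  13.16461658  4.49803094] [ 4.29691993 -0.87677054  0.04301575]
102.5587640703665 1.1380396645757194 -13.364222481321006 -1.6248131876993241
```

View pics/w12.png

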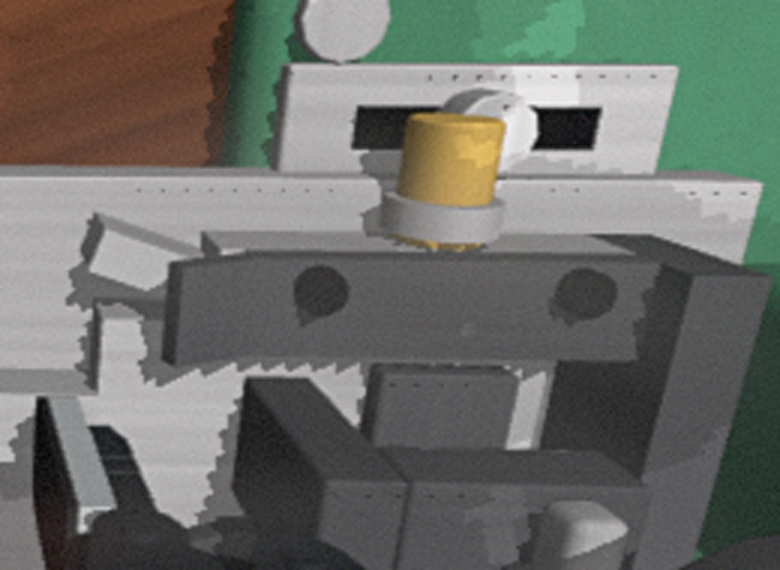

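servo_tool(slide=[[0,0.3,0],[0,0.35,0],[0,0.4,0],[0,0.45,0],[0,0.5,0],[0,0.54,0],[0,0.58,0],[0,0.61,0],[0,0.63,0],[0,0.65,0]], spin=[0,0,0,0,0,0,0,0,0,0])

```text
clock: 20.9
tool_pos: [0.5666, -0.1201, 0.0522]
eef_rot: [-177.6, -0.7, -19.1]
contact_force: [2.3, 12.3, 2.3]
opening: 0.0362
```

```bash
python3 q.py w13
```

```text
20.9 [-177.56321057   -0.71251479  -19.11316924] [ 0.56660708 -0.12005945  0.05224159] 0.03617036799767395 [ 2.30050612 12.34930101  2.32391418] [ 4.08469624 -0.73577466  0.13489616]
105.7194338583153 2.013205998355641 -12.425142760639316 -1.8475364934091267
```

View pics/w13.png

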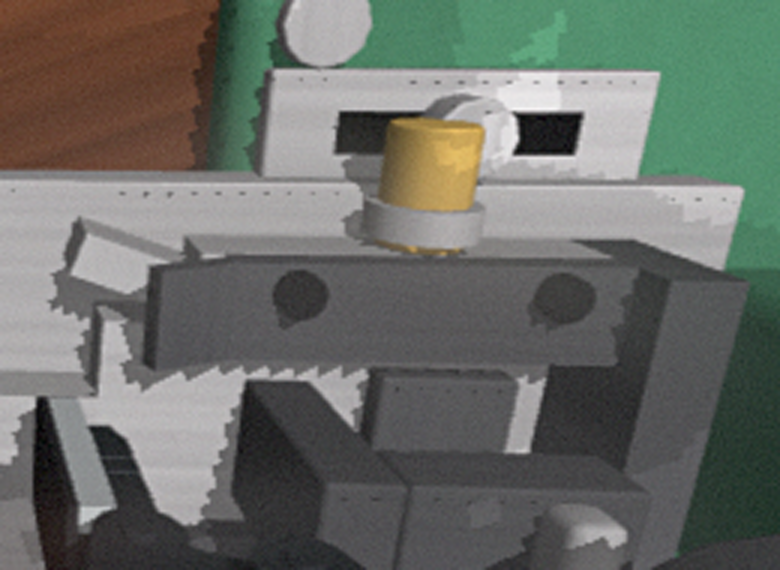

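servo_tool(slide=[[-0.1,0.3,0],[-0.15,0.36,0],[-0.15,0.42,0],[-0.15,0.48,0],[-0.15,0.53,0],[-0.15,0.57,0],[-0.15,0.6,0],[-0.15,0.63,0],[-0.15,0.66,0],[-0.15,0.68,0]], spin=[0,0,0,0,0,0,0,0,0,0])

```text
clock: 22.2
tool_pos: [0.5634, -0.1252, 0.0521]
eef_rot: [-177.5, -0.8, -19.1]
contact_force: [1.7, 6.7, 2.0]
opening: 0.0361
```

```bash
python3 q.py w14
```

```text
22.2 [-177.47365017   -0.7502968   -19.12190846] [ 0.56342343 -0.12523291  0.05207749] 0.036054176473226174 [1.70720164 6.66233501 1.96091363] [ 2.26080164 -0.36945981  0.00755146]
111.6477651358179 0.6883549975787046 -6.855075055267932 -0.5560496950001446
```

View pics/w14.png

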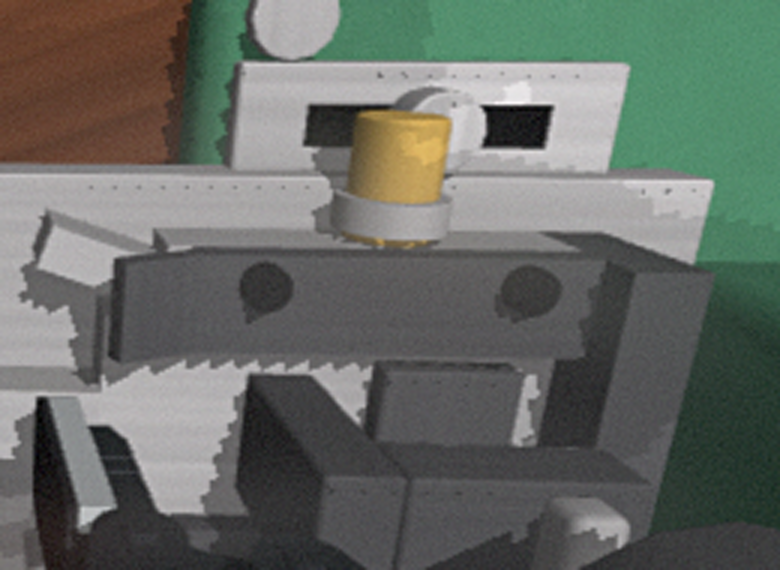

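servo_tool(slide=[[0,0.15,0],[0,0.25,0],[0,0.3,0],[0,0.35,0],[0,0.4,0],[0,0.43,0],[0,0.46,0],[0,0.48,0],[0,0.5,0],[0,0.5,0]], spin=[0,0,0,0,0,0,0,0,0,0])

```text
clock: 23.5
tool_pos: [0.5645, -0.126, 0.053]
eef_rot: [-177.1, -1.0, -19.1]
contact_force: [4.0, 19.0, 6.1]
opening: 0.0366
```

```bash
python3 q.py w15
```

```text
23.5 [-177.06467653   -0.98331517  -19.10783767] [ 0.56448274 -0.1260044   0.05299813] 0.03657895614217636 [ 4.0172073  19.03930813  6.07887846] [ 6.15018505 -1.14591894  0.1438617 ]
112.03212880416726 1.9411918748914048 -19.30947505489206 -2.4036184574027084
```

View pics/w15.png

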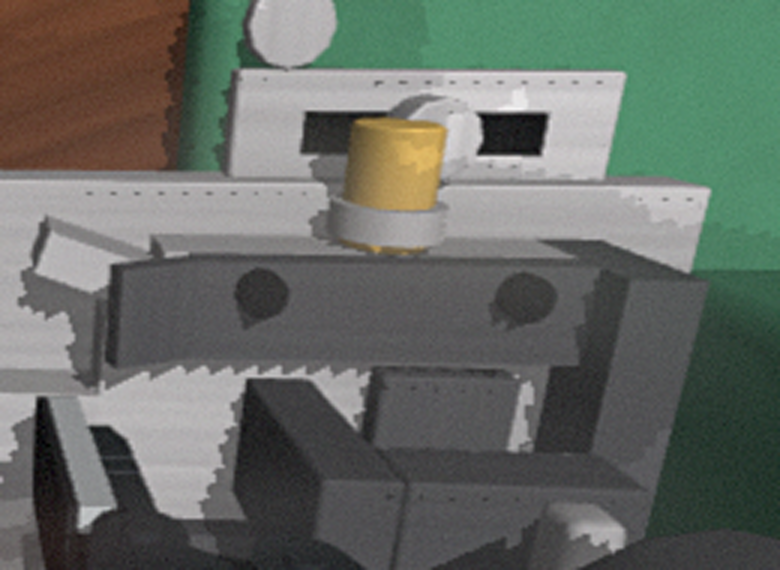

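servo_tool(slide=[[0,-0.2,0],[0,-0.4,0],[0,-0.6,0],[0,-0.6,0],[0,-0.6,0],[0,-0.6,0],[0,-0.6,0],[0,-0.6,0],[0,-0.6,0],[0,-0.6,0]], spin=[0,0,0,0,0,0,0,0,0,0], hand=-0.15)

```text
clock: 24.8
tool_pos: [0.5664, -0.1203, 0.0533]
eef_rot: [-177.1, -1.0, -19.1]
contact_force: [-0.1, -0.3, -0.4]
opening: 0.0491
```

```bash
python3 - <<'E'
from h import *
s=telemetry.state(); print(s['clock'],s['eef_rot'],s['tool_pos'],s['opening'],s['contact_force'],s['wrist_torque'])
np.save('w16.npy',viewer.get_calibration('wrist'))
I=viewer.camera('wrist')[:,:,::-1]
cv2.imwrite("pics/w16.png",cv2.resize(I,None,fx=1.4,fy=1.4,interpolation=cv2.INTER_CUBIC))
E
```

```text
24.8 [-177.06677886   -0.98340622  -19.10527475] [ 0.56644569 -0.12034341  0.05329481] 0.0491261885519934 [-0.0974333  -0.29976479 -0.40688233] [-0.14712397  0.1044596   0.01756711]
```

View pics/w16.png

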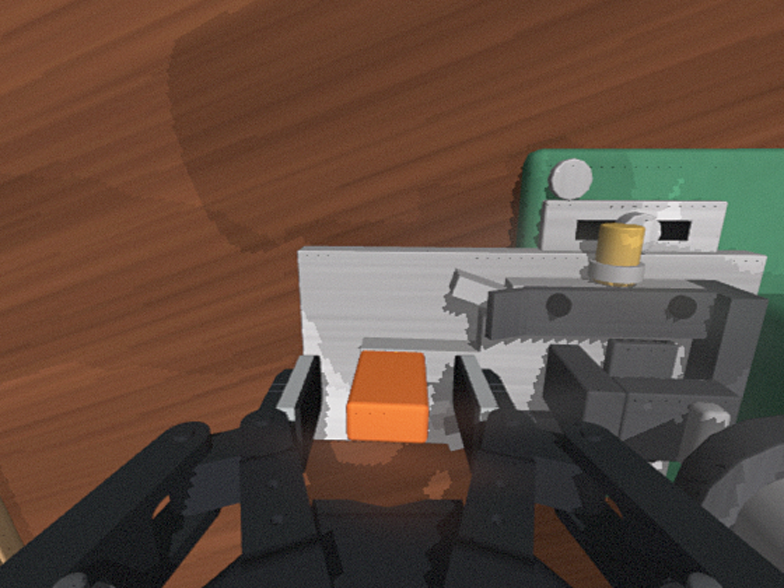

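```bash
python3 - <<'E'
from h import *
c=np.load('w16.npy',allow_pickle=True).item()
f=lambda p:((p[0]+.5)/1.4-.5,(p[1]+.5)/1.4-.5)
y=np.radians(-109.01);u=np.array([np.cos(y),np.sin(y)]);l=np.array([-u[1],u[0]])
T=onz(c,*f((301,252)),.03)
for n,p,z in [('tabRL',(301,252),.03),('tabFL',(765,257),.03),('g1',(349,402),.084),('g2',(427,404),.084),('g3',(427,440),.084),('g4',(348,440),.084),('grip neck left rear bottom',(360,349),.042),('stop block front-top(keeper)',(708,288),.055),('bodyUpperFrontL',(676,347),.06),('knob',(620,268),.055)]:
    d=onz(c,*f(p),z)-T; print(n,np.round([d[:2]@u*1000,d[:2]@l*1000],1))
I=cv2.imread('pics/w16.png')[180:480,430:784]
cv2.imwrite('pics/w16c.png',cv2.resize(I,None,fx=2.2,fy=2,interpolation=cv2.INTER_CUBIC))
E
```

```text
tabRL [0. 0.]
tabFL [182.5  -0.3]
g1 [ 26.3 -36.3]
g2 [ 50.3 -36.3]
g3 [ 50.6 -49. ]
g4 [ 25.7 -49.9]
grip neck left rear bottom [ 25.  -37.3]
stop block front-top(keeper) [145.9  -6.3]
bodyUpperFrontL [136.1 -26. ]
knob [115.7   0.3]
```

View pics/w16c.png

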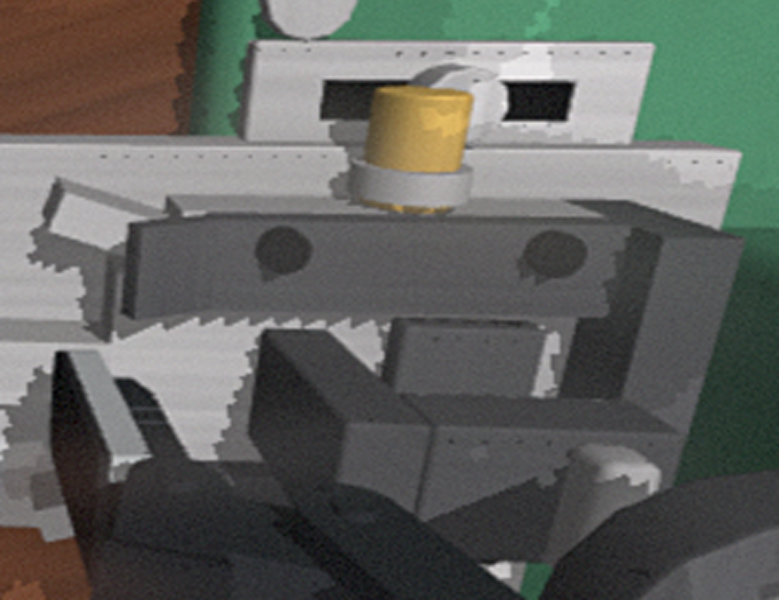

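Hand is free of the unit, and the grip centre sits about 38 mm in from the table's rear edge (about 40 expected when home). I'll test the catch with a gentle backward pull using the front finger.

servo_tool(slide=[[0,-0.3,0],[0,-0.6,0],[0,-0.9,0],[0,-1.05,0],[0,-1.15,0],[0,-1.25,0],[0,-1.3,0],[0,-1.35,0],[0,-1.38,0],[0,-1.4,0]], spin=[0,0,0,0,0,0,0,0,0,0])

```text
clock: 26.1
tool_pos: [0.5699, -0.1091, 0.0538]
eef_rot: [-177.3, -0.9, -19.1]
contact_force: [-2.9, -9.3, -0.4]
opening: 0.0492
```

```bash
python3 q.py w17
```

```text
26.1 [-177.27024169   -0.89553816  -19.10767792] [ 0.56985663 -0.1091486   0.05378045] 0.049174378346960354 [-2.9466139  -9.26083209 -0.36912895] [-3.34528514  0.96784582 -0.0201096 ]
94.34516449525195 1.531503209832688 9.71557231067142 0.23064952392771854
```

servo_tool(slide=[[-0.1,0.5,0],[-0.1,1.0,0],[-0.1,1.5,0],[-0.1,1.9,0],[-0.1,2.2,0],[-0.1,2.4,0],[-0.1,2.5,0],[-0.1,2.6,0],[-0.1,2.65,0],[-0.1,2.7,0]], spin=[0,0,0,0,0,0,0,0,0,0])

```text
clock: 27.4
tool_pos: [0.5619, -0.13, 0.0531]
eef_rot: [-176.9, -1.0, -19.1]
contact_force: [1.6, 20.6, 4.9]
opening: 0.049
```

```bash
python3 q.py w18
```

```text
27.4 [-176.89741327   -1.00200247  -19.08444572] [ 0.56188043 -0.12995803  0.05312409] 0.04898237560132969 [ 1.64381469 20.58670189  4.93717192] [ 5.24759058 -0.32424087 -0.15982496]
116.61779491462484 0.7686352865493231 -19.99938394633494 -5.151607846836332
```

View pics/w18.png

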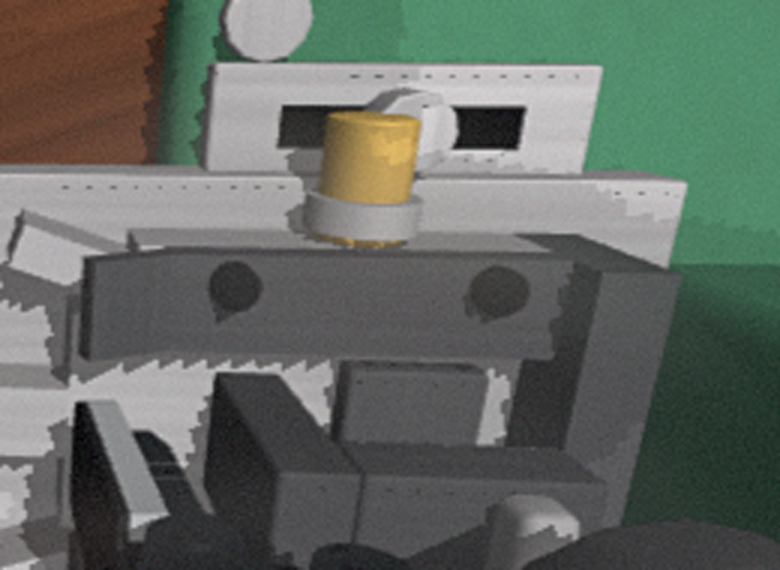

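servo_tool(slide=[[0,-0.4,0],[0,-0.8,0],[0,-1.1,0],[0,-1.1,-0.5],[0,-1.1,-1.5],[0,-1.1,-3],[0,-1.0,-4.5],[0,-0.9,-6.5],[0,-0.9,-8.5],[0,-0.9,-10]], spin=[0,0,0,0,0,0,0,0,0,0])

```text
clock: 28.7
tool_pos: [0.5652, -0.1171, 0.1542]
eef_rot: [-176.0, -1.2, -19.0]
contact_force: [9.1, 31.7, -6.0]
opening: 0.0489
```

servo_tool(slide=[[0,-1,-1],[0,-4,-1],[0,-8,-1],[0,-12,-1],[0,-16,-1],[0,-19,-1],[0,-20,-1],[0,-20,-1],[0,-20,-1],[0,-20,-1]], spin=[0,0,0,0,0,0,0,0,0,0])

```text
clock: 29.95
tool_pos: [0.6292, 0.07, 0.1783]
eef_rot: [-176.0, -1.2, -19.0]
contact_force: [-0.2, 0.4, 0.2]
opening: 0.0494
```

```bash
python3 - <<'E'
from h import *
s=telemetry.state(); print(s['clock'],s['eef_rot'],s['tool_pos'],s['opening'],s['contact_force'])
for n in ['top','side','wrist']: np.save(f'f_{n}.npy',viewer.get_calibration(n)); cv2.imwrite(f"pics/f_{n}.png",viewer.camera(n)[:,:,::-1])
t=cv2.imread('pics/f_top.png');cv2.imwrite('pics/f_topc.png',cv2.resize(t[125:225,325:435],None,fx=6,fy=6,interpolation=cv2.INTER_CUBIC))
E
```

```text
29.95 [-176.01675972   -1.21037266  -19.03548897] [0.62921708 0.06999065 0.17834016] 0.049413628859253836 [-0.22121409  0.41869529  0.22310829]
```

View pics/f_topc.png

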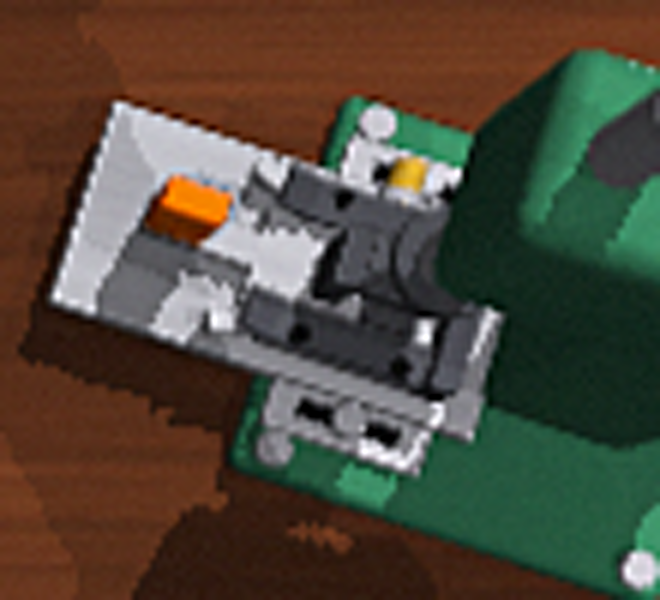

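View pics/f_wrist.png

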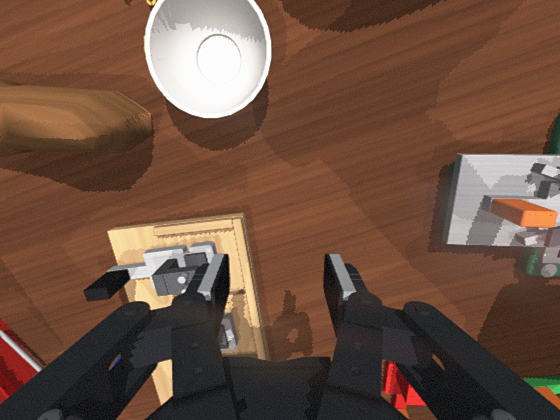

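View pics/f_side.png

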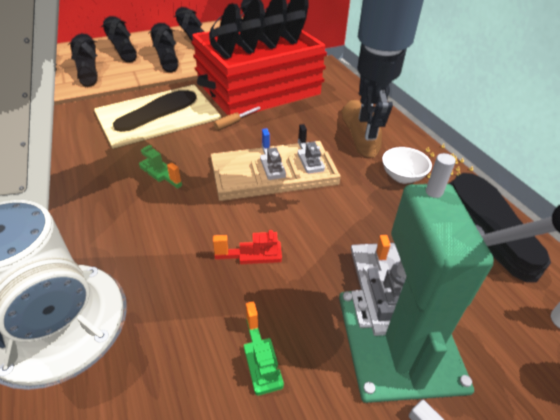

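```bash
python3 - <<'E'
from h import *
c=np.load('f_top.npy',allow_pickle=True).item()
f=lambda p:((p[0]+.5)/6+325-.5,(p[1]+.5)/6+125-.5)
y=np.radians(-109.1);u=np.array([np.cos(y),np.sin(y)]);l=np.array([-u[1],u[0]])
T0=(onz(c,*f((115,100)),.03)+onz(c,*f((52,302)),.03))/2
for n,p,z in [('gripc',(197,203),.084),('knob top',(408,175),.06),('strip front',(436,325),.042),('stopblock near edge top',(455,312),.05),('stopblock far',(497,320),.05)]:
    d=onz(c,*f(p),z)-T0; print(n,np.round([d[:2]@u*1000,d[:2]@l*1000],1))
# unit nose predicted from grip
t=cv2.imread('pics/f_top.png');cv2.imwrite('pics/f_topd.png',cv2.resize(t[160:205,360:415],None,fx=13,fy=13,interpolation=cv2.INTER_CUBIC))
w=cv2.imread('pics/f_side.png');cv2.imwrite('pics/f_sidec.png',cv2.resize(w[225:345,340:420],None,fx=5,fy=5,interpolation=cv2.INTER_CUBIC))
E
```

```text
gripc [38.7 -0.8]
knob top [119.6  44.4]
strip front [153.   -6.2]
stopblock near edge top [156.8  -0.7]
stopblock far [174.1   1.7]
```

View pics/f_topd.png

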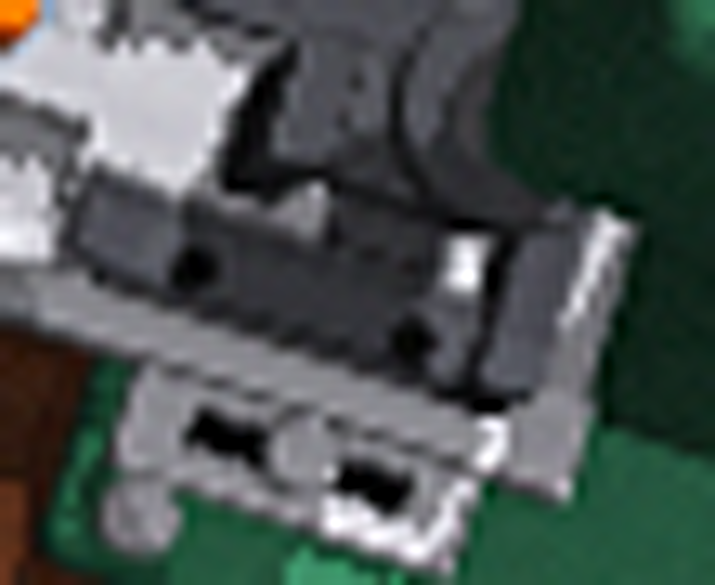

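View pics/f_sidec.png

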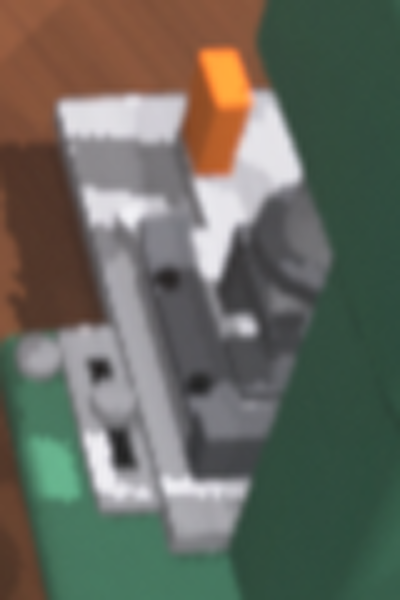

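The unit lies at home: grip about 38.7 mm and nose about 153.5 mm from the table's rear edge, right up to the stop block. The blue and black units are still in the rack, and the arm is clear with about 0 N on it.

```bash
python3 -c "
from cell import manip
print(manip.job_done())"
```

```text
the job is handed in; nothing more can be done
None
```

The orange-gripped strap-slot unit is in the press channel, seated against the end stop and released. I handed the job in at about 30 s; no verdict was reported.

**What I did:** I lifted the unit off the rack and laid it on the feed table. I then slid it nose first under the keeper strips and past the ball. Passing the ball took up to about 19 N, after which the unit jumped forward about 6 mm as the resistance dropped.

**Last checks:**
- **Against the stop:** two gentle pushes of about 19–20 N no longer moved it.
- **Held by the ball:** a backward pull of about 10 N did not move it either.
- **Position:** the nose measures 153–154 mm from the table's rear edge. I expected about 155 mm, so the two agree to within camera error.
- **Surroundings:** the blue and black units are still in the rack, and the arm is clear with about 0 N on it.

**What did not go cleanly:**
- **Tilt:** the hand tilted up to about 4° under the pushes. I therefore finished with a loose grip, pushing on the tail with the rear finger.
- **Contact while withdrawing:** at the end of the lift the wrist read about 33 N sideways. The tilted gripper body most likely touched the press head. That reading is under the 40 N limit, but I only have the value at the end of the move, so the peak could have been higher.
- **Not seen directly:** the ball in its notch is hidden under the keeper strip, so I judged the click by force and movement.

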